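Test the bench trip switch

ROBOT

A 6-joint arm with a two-finger parallel gripper is mounted at the origin on a cart in front of the work surface, level with it; the furniture and walls round the work are solid. World frame = base frame: x ahead of the robot, y to its left, z up, the work surface at z = 0. Lengths are in m, angles in rad, forces in N, time in s.
With the tool pointing down it reaches from about 0.375 to 0.75 m from the base axis. Payload 9 kg.
Tool frame: the origin (TCP) lies at the very end of the fingers, on their centre line; the grasp point (between the pads) lies 19 mm behind it (r.grasp_offset is the z of the grasp point in the tool frame, in m); z points along the fingers, y is the direction in which the jaws open and shut (so a half turn about z gives the same grasp; the last joint's range is limited). The gripper opens to 85 mm and grips with 20 to 120 N. Pads are 22 mm wide; open, the fingers measure 114 mm over their backs; the gripper's body (76 mm by 85 mm) begins 54 mm behind the grasp point. The pads swing forward as they close: fully open they stand 13 mm farther back than shut.
Start: joints at [0.937, 0.104, 0.097, 1.564, 0, 1.353], TCP at [0.242, 0.549, 0.231] pointing down, gripper open.
Joint ranges: [-2.99, 2.99], [-0.84, 1.86], [-1.1, 1.16], [-1.84, 2.11], [-1.51, 1.56], [-3.14, 3.14]. Speed limits (rad/s): [2.22, 2.22, 2.57, 3.14, 3.14, 3.14].

INTERFACE

Orientations are given as a unit quaternion [x, y, z, w].
In Python, from workcell import r gives the robot as it stands.
- The arm moves only by the tool play_rows, never from a script. Its argument "steps" is text: rows parted by semicolons, each of 7 numbers parted by spaces: the shift along the tool's x, y, z in cm, then the turn, a rotation vector about the tool's x, y, z in degrees, then the opening in per cent of the stroke, from 0 (shut) to 100 (fully open). In form: tx ty tz rx ry rz claw; .... A call has 1 to 20 rows; each row shifts and turns the commanded pose from where the row before left it, along the tool's axes as they then stand; what a row does not reach is not made up. A row lasts 1/8 s, in which the tool goes at most 62.5 mm and 10.7 degrees, less where a joint would pass 70% of its speed; a pose out of reach is approached as far as the arm can. A call with a gripper value outside its range is refused whole. The fingers move at their own pace and stop on an object; "squeeze" is the grip in N (left out, the last holds). Time passes only in rows, so rows that do not move let the fingers close. It gives the time, the measured TCP pose, the force and the opening at its end, in the units of the state.
- r.sense(): the state, without advancing time (a new reading comes with each control period).
- r.capture(name): name is "scene" or "side" or "wrist"; returns (picture, depth): 400x640x3 uint8, red, green, blue; 400x640 float32, m along the optical axis (not along the pixel's ray), 0 where there is no reading.
- r.calibration(name): a dict with "camera_matrix" (3x3 intrinsics, pixels), "R" (3x3) and "t" (3): a world point X has camera coordinates R X + t. Camera axes: x right, y down, z forward; pixel columns grow to the right and rows downward; lengths in m; the calibration is good to about 2 mm. A picture is of the moment at which its call begins: read the wrist's pose just before it. calibration takes no time and is no camera call; for the wrist camera it gives the pose at the moment of the call.
- r.job_done(): hands the job in, once; it reports no verdict.
Trained networks look in the newest picture that a camera, given by its name, has taken for a name from the list of things; names that differ only in an ending like _2 or _b are one class to them, and where a whole thing is asked for, a point or a joint stands for the part that bears it (a point fixed in the world has none). Each returns a list of dicts, best first, with "conf" (0 to 1); they miss things now and then, are a little off and sometimes report something else, mostly with a low value. They report only what shows in the picture. A call takes as long as a camera call.
- r.find_in(label, camera): "rect" ([centre column, centre row, width, height] as shares, 0 to 1, of the picture: columns of its width, rows of its height, round what is visible of it).
- r.tip_of(label, camera): "position" ([row, column] as shares, 0 to 1, of the picture: columns of its width, rows of its height: a listed point, or the origin of a listed thing).
The state is a dict: "time_s": time; "joints": joint angles; "dq": joint speeds; "tau": joint torques, N m; "tool_pos": TCP position; "eef_rot": TCP orientation; "ft_force": force on the tool from outside, world axes, zero at the start; "moment": the same for the moment, N m; "finger_gap": opening from 0.0 (shut) to 1.0 (fully open).
Only numpy, scipy, OpenCV 4.12 (cv2) and the standard library are available. Lean on these libraries where they do the work, as an engineer would, in place of code of your own. Each camera call takes 0.05 s, during which the arm holds its last target.

TASK

Test the trip switch on the bench: press the round test button on top of its box so that its lever drops by itself, then lift that lever all the way back up so that it stays. Leave the lever of the other box, the one without a button, alone.

Things in the scene. Friction and masses are not known exactly. Their poses are not given: they have to be found in the camera images.
- trip_box: Grey box fixed to the table: round test button on top, black lever in front. Housing 100 deep (x) x 80 wide (y) x 94 mm high, its foot 4 mm wider all round. Stands left or right of the other box, in either order, lever roughly towards the robot. Origin: centre of its underside, on the table. x points to its back, y to its left seen from the robot, z up. The lever comes out of the front face, x = -50 mm.
- trip_button (a joint): Test button of trip_box, m: 0 released, 0.007 fully down. Light grey cap 24 mm across, centre at x = -29 mm, y = 0 of trip_box, top 106 mm above the table when released, in a black collar 36 mm across, 4 mm high. A spring returns it; it takes 3 to 5 N. At about 0.005 it has knocked the raised lever past its middle, and the lever drops.
- trip_lever (a joint): Lever of trip_box, rad: 0 dropped (tip 20 deg below level), 0.35 level, 0.70 up (20 deg above), as at the start. Turns about a level axis along y at x = -18, z = 68 mm of trip_box. Straight, at y = 0, tip 87 mm from the axis; last 30 mm a ribbed grip 16 mm wide (y), 11 mm thick. A hidden weight makes it tip to the nearer end and stay; about 0.4 N at the tip lifts it.
- switch_lever (a joint): Lever of the other grey box, which has the same housing and lever but only flat black ribs and no button on top. Same values as trip_lever, up (0.70) at the start. To be left alone.

How it is judged:
By the outcome, as a careful person would: the job done as asked, in the order asked, and still so for the second after the job is handed in, with the robot touching nothing.
It also fails if it takes over 43 s, if anything falls off the work surface, if the arm or the gripper's body presses on something with over 40 N, if the wrist force passes 120 N, or if a joint passes its speed limit or range.

## Working session

There is one attempt and no reset: what is moved stays moved. The work goes in short steps, Python scripts to look and compute and a tool call to move; the robot and the scene stay as the last step left them, time stands still between calls to the robot, and variables do not carry over. Pictures are saved under pics/ and viewed, and the job is handed in when it is done.

Besides the shell and the picture viewer there is one more tool, called after ">>>" by a JSON object that holds its "method" and its "body". play_rows: Moves the arm, as the interface text tells. Its arguments: {"type":"object","properties":{"steps":{"type":"string"},"squeeze":{"type":"number"}},"required":["steps"]}

```bash
mkdir -p pics
python3 - <<'E'
from workcell import r
import cv2,numpy as np
s=r.sense();print(s)
for c in ["scene","side"]:
    p,d=r.capture(c);cv2.imwrite(f"pics/{c}0.png",p[:,:,::-1]);np.save(f"pics/{c}0.npy",d)
    for l in ["trip_box","trip_button","trip_lever","switch_lever"]:
        print(c,l,r.find_in(l,c)[:2],r.tip_of(l,c)[:2])
    k=r.calibration(c);print(k)
E
```

```text
{'time_s': 0.0, 'joints': array([9.37306985e-01, 1.04663627e-01, 9.64754496e-02, 1.56390186e+00,
       2.74095391e-05, 1.35311534e+00]), 'dq': array([-0.00071911,  0.00124608,  0.00187708, -0.00080922,  0.001541  ,
       -0.00033295]), 'tau': array([ 1.36998074e-04, -5.56934774e+01,  5.03641927e+01,  1.70465035e-02,
       -4.34888962e-04,  2.11189376e-05]), 'tool_pos': array([0.24213255, 0.54861608, 0.23054661]), 'eef_rot': array([ 2.06409631e-01,  9.78465454e-01, -5.83495135e-04, -2.79538554e-04]), 'ft_force': array([-0.44770556, -0.08769669, -0.20667211]), 'moment': array([-0.01021754, -0.04998777,  0.04399275]), 'finger_gap': 1.0014108356611713}
scene trip_box [{'rect': [0.385, 0.4612, 0.1312, 0.181], 'conf': 0.88}] [{'position': [0.4828, 0.3948], 'conf': 0.62}]Traceback (most recent call last):
  File "<stdin>", line 7, in <module>
ValueError: it knows: trip_box
```

```bash
cat > h.py <<'E'
from workcell import r
import cv2,numpy as np
def world(c,u,v,d):
    k=r.calibration(c);K=np.array(k["camera_matrix"]);
    p=np.stack([(u-K[0,2])/K[0,0]*d,(v-K[1,2])/K[1,1]*d,d],-1)
    return (p-np.array(k["t"]))@np.array(k["R"])
def proj(c,X):
    k=r.calibration(c);q=np.array(k["R"])@np.array(X)+k["t"];q=np.array(k["camera_matrix"])@q;return q[:2]/q[2]
E
python3 - <<'E'
from h import *
for c in ["scene","side"]:
    p,d=r.capture(c);cv2.imwrite(f"pics/{c}1.png",p[:,:,::-1]);np.save(f"pics/{c}1.npy",d)
    print(c,r.find_in("trip_box",c)[:3]);print(r.calibration(c))
E
```

```text
scene [{'rect': [0.3825, 0.4572, 0.1281, 0.1835], 'conf': 0.86}]
{'camera_matrix': array([[492.20817218,   0.        , 317.18178502],
       [  0.        , 492.20817218, 200.1851529 ],
       [  0.        ,   0.        ,   1.        ]]), 'R': array([[ 0.71157772, -0.70245292, -0.01473237],
       [-0.5099582 , -0.50193147, -0.69857529],
       [ 0.48332161,  0.5046035 , -0.71538488]]), 't': array([-0.5859928 ,  0.2396672 ,  0.82907243])}
side [{'rect': [0.4611, 0.6291, 0.1275, 0.2092], 'conf': 0.79}]
{'camera_matrix': array([[408.18060543,   0.        , 318.60621598],
       [  0.        , 408.18060543, 199.08609108],
       [  0.        ,   0.        ,   1.        ]]), 'R': array([[-0.88373432, -0.46726377,  0.02604278],
       [-0.24260573,  0.40983151, -0.87930688],
       [ 0.4001951 , -0.78339179, -0.47554304]]), 't': array([0.41141421, 0.29566423, 0.48493582])}
```

View pics/scene0.png

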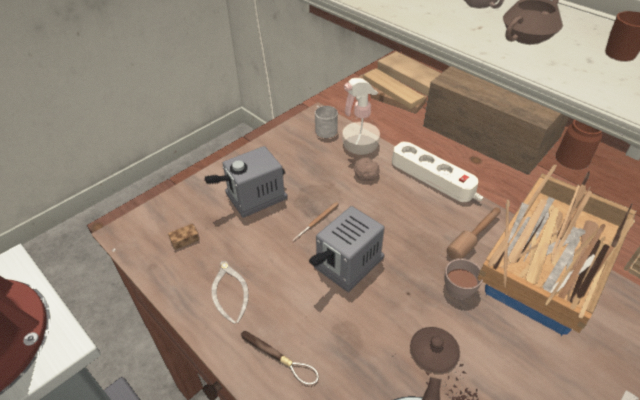

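```bash
sleep 0
```

```text
(no output)
```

View pics/side1.png

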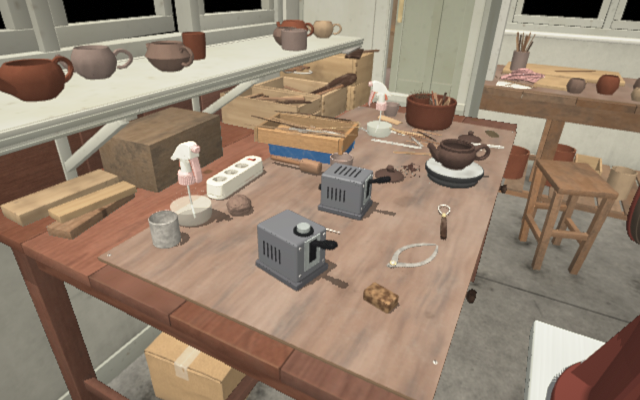

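The button box is at about (255,180) in the scene view, with its button at (238,167) and lever at (215,179). In the side view it is at (293,247). The other box, with ribs on top, is at (350,247) and (348,190). Next I measure from depth.

Run:
```python
from h import *
for c,w in [("scene",(190,300,135,225)),("side",(245,350,200,295))]:
    d=np.load(f"pics/{c}1.npy");u0,u1,v0,v1=w
    uu,vv=np.meshgrid(np.arange(u0,u1),np.arange(v0,v1));dd=d[v0:v1,u0:u1]
    P=world(c,uu.astype(float),vv.astype(float),dd);z=P[...,2]
    m=(z>.089)&(z<.0975)&(dd>0)
    m=m.astype(np.uint8);n,l,st,ce=cv2.connectedComponentsWithStats(m);b=1+np.argmax(st[1:,4]);t=P[l==b]
    rc=cv2.minAreaRect((t[:,:2]*1000).astype(np.float32));print(c,"top",rc,t[:,2].mean(),len(t))
    h=P[(z>.102)&(z<.115)&(dd>0)];print("btn",np.median(h,0),h.min(0),h.max(0),len(h))
    im=cv2.imread(f"pics/{c}1.png")[v0:v1,u0:u1];cv2.imwrite(f"pics/{c}1z.png",cv2.resize(im,None,fx=5,fy=5,interpolation=cv2.INTER_CUBIC))
    lv=(im.max(2)<45)&(z>.05)&(dd>0)
    print("dark",[ (np.round(x,3)).tolist() for x in P[lv][::25]])
```

```text
scene top ((561.2379150390625, -78.81427764892578), (82.56671905517578, 101.7462387084961), 76.69503021240234) 0.09415580205341406 1170
btn [ 0.53141104 -0.07216645  0.10596899] [ 0.4664914  -0.08356939  0.10204158] [ 0.54563708 -0.05005807  0.10946154] 106
dark [[0.537, -0.086, 0.098], [0.504, -0.068, 0.087], [0.467, -0.063, 0.103], [0.512, -0.063, 0.07]]
side top ((562.2381591796875, -73.2032470703125), (80.61359405517578, 103.62490844726562), 76.8843765258789) 0.09256849686662343 1249
btn [ 0.53410811 -0.06593059  0.10468736] [ 0.47026277 -0.08025014  0.10231479] [ 0.54559223 -0.04615769  0.10628263] 86
dark [[0.55, -0.066, 0.096], [0.518, -0.067, 0.096], [0.505, -0.063, 0.086], [0.484, -0.053, 0.097], [0.484, -0.052, 0.096], [0.485, -0.05, 0.095], [0.486, -0.049, 0.093], [0.482, -0.048, 0.093], [0.474, -0.047, 0.095], [0.512, -0.066, 0.066], [0.511, -0.07, 0.055]]
```

```bash
python3 -c "
import cv2,numpy as np
a=cv2.imread('pics/scene1z.png');b=cv2.imread('pics/side1z.png')
print(a.shape,b.shape)"
```

```text
(450, 550, 3) (475, 525, 3)
```

View pics/scene1z.png

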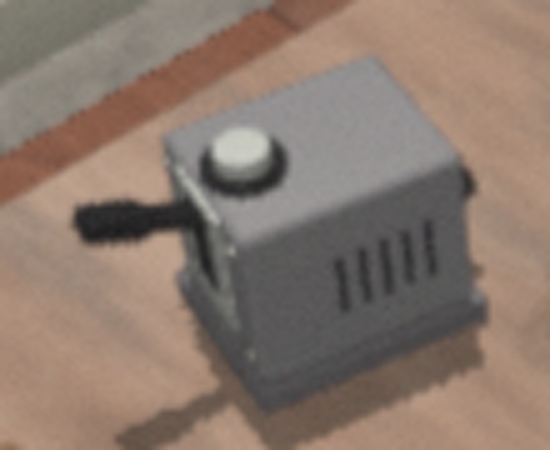

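View pics/side1z.png

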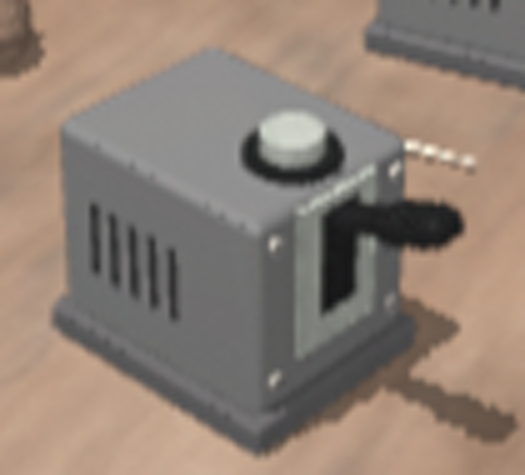

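Trip box centre is about (0.562,-0.076) with yaw -13.3°. That puts the button near (0.533,-0.069). I shut the gripper, align it and move above the button.

>>> {"method": "play_rows", "body": {"steps": "0 0 0 0 0 -10.5 0; -3.5 -4.5 0.4 0 0 0 0; -3.5 -4.5 0.4 0 0 0 0; -3.5 -4.5 0.4 0 0 0 0; -3.5 -4.5 0.4 0 0 0 0; -3.5 -4.5 0.4 0 0 0 0; -3.5 -4.5 0.4 0 0 0 0; -3.5 -4.5 0.4 0 0 0 0; -3.5 -4.5 0.4 0 0 0 0; -3.5 -4.5 0.4 0 0 0 0; -3.5 -4.5 0.4 0 0 0 0; -3.5 -4.0 0.4 0 0 0 0; -3.5 -4.0 0.4 0 0 0 0; 0 0 0 0 0 0 0; 0 0 0 0 0 0 0", "squeeze": 20}}

```text
time_s: 2.28
tool_pos: [0.5286, -0.0634, 0.1832]
eef_rot: [0.116, 0.993, 0.0, -0.0]
ft_force: [0.4, -0.9, -0.1]
finger_gap: 0.001
```

Run:
```python
from h import *
s=r.sense();print(s["time_s"],s["tool_pos"],s["eef_rot"],s["joints"],s["finger_gap"],s["ft_force"])
k=r.calibration("wrist");print(k)
p,d=r.capture("wrist");cv2.imwrite("pics/w2.png",p[:,:,::-1]);np.save("pics/w2.npy",d)
for q in [(.5335,-.069,.106),(.466,-.053,.098)]: print(proj("wrist",q))
p,d=r.capture("side");cv2.imwrite("pics/s2.png",p[:,:,::-1])
```

```text
2.275 [ 0.5286249  -0.06335101  0.18322587] [ 1.16194318e-01  9.93226427e-01  2.49894197e-04 -2.86359040e-04] [-3.65367016e-01 -1.06000046e-01 -1.99838792e-01  1.47763577e+00
  3.43298126e-04 -1.32452359e-01] 0.0009596707211245503 [ 0.39075536 -0.9463588  -0.08701651]
{'camera_matrix': array([[358.72772917,   0.        , 322.3462366 ],
       [  0.        , 358.72772917, 200.56241946],
       [  0.        ,   0.        ,   1.        ]]), 'R': array([[ 2.30799039e-01,  9.73001433e-01,  1.19399395e-04],
       [ 9.34775014e-01, -2.21765665e-01,  2.77516959e-01],
       [ 2.70050877e-01, -6.39390357e-02, -9.60720731e-01]]), 't': array([-0.06133663, -0.53101123,  0.18463781])}
[313.3703036  219.78116987]
[312.98407143 108.47712184]
```

View pics/w2.png

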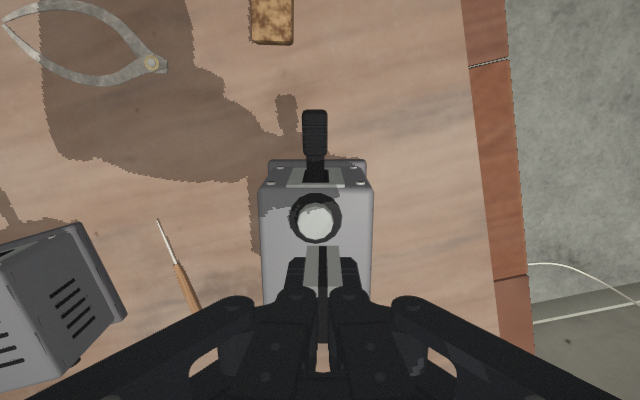

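View pics/s2.png

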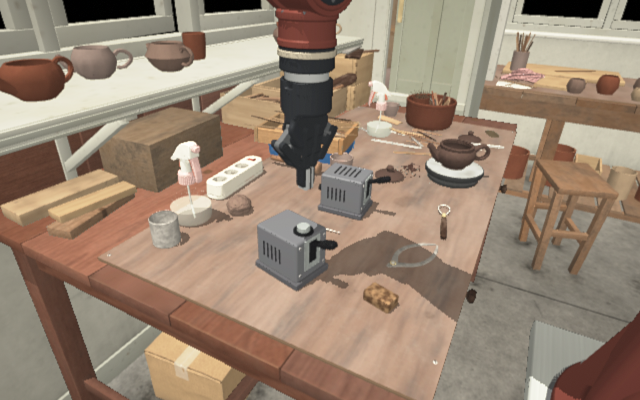

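In the wrist view the button is at (315,222) and the lever tip at (314,111), each within 2–3 px of my prediction. I compute the offset to the button and the poses for the lever grasp.

```bash
cat >> h.py <<'E'
def ray(c,u,v,z):
    k=r.calibration(c);K=np.array(k["camera_matrix"]);R=np.array(k["R"]);C=-R.T@k["t"]
    g=R.T@np.linalg.inv(K)@[u,v,1];return C+g*(z-C[2])/g[2]
from scipy.spatial.transform import Rotation as Ro
def tool(p):
    s=r.sense();return Ro.from_quat(s["eef_rot"]).as_matrix().T@(np.array(p)-s["tool_pos"])*100
E
python3 - <<'E'
from h import *
im=cv2.cvtColor(cv2.imread("pics/w2.png"),cv2.COLOR_BGR2GRAY)
m=(im[190:250,285:345]>150).astype(np.uint8);n,l,st,ce=cv2.connectedComponentsWithStats(m);b=1+np.argmax(st[1:,4]);print(st[b],ce[b]+[285,190])
p=ray("wrist",*(ce[b]+[285,190]),.106);print(p,tool(p))
print(ray("wrist",314.5,111,.103), ray("wrist",314.5,155,.09))
E
```

```text
[ 13  18  35  31 829] [315.27503016 223.34258142]
[ 0.53628406 -0.06816942  0.106     ] [-0.86683735 -0.36393013  7.75892238]
[ 0.46759288 -0.05212393  0.103     ] [ 0.49532596 -0.05911888  0.09      ]
```

>>> {"method": "play_rows", "body": {"steps": "-0.4 -0.2 2 0 0 0 0; -0.4 -0.2 2 0 0 0 0; 0 0 2 0 0 0 0; 0 0 1.2 0 0 0 0; 0 0 0 0 0 0 0; 0 0 0 0 0 0 0; 0 0 0.2 0 0 0 0; 0 0 0.2 0 0 0 0; 0 0 0 0 0 0 0"}}

```text
time_s: 3.5
tool_pos: [0.5358, -0.0693, 0.1073]
eef_rot: [0.116, 0.993, 0.0, -0.0]
ft_force: [0.1, 0.6, 0.4]
finger_gap: 0.002
```

>>> {"method": "play_rows", "body": {"steps": "0 0 0.2 0 0 0 0; 0 0 0.2 0 0 0 0; 0 0 0.2 0 0 0 0; 0 0 0.1 0 0 0 0; 0 0 0 0 0 0 0; 0 0 0 0 0 0 0"}}

```text
time_s: 4.25
tool_pos: [0.5359, -0.0694, 0.1004]
eef_rot: [0.116, 0.993, 0.0, 0.0]
ft_force: [1.2, 0.2, 3.2]
finger_gap: -0.001
```

Run:
```python
from h import *
p,d=r.capture("side");cv2.imwrite("pics/s3.png",cv2.resize(p[180:300,230:390,::-1],None,fx=4,fy=4))
```

```text
(no output)
```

View pics/s3.png

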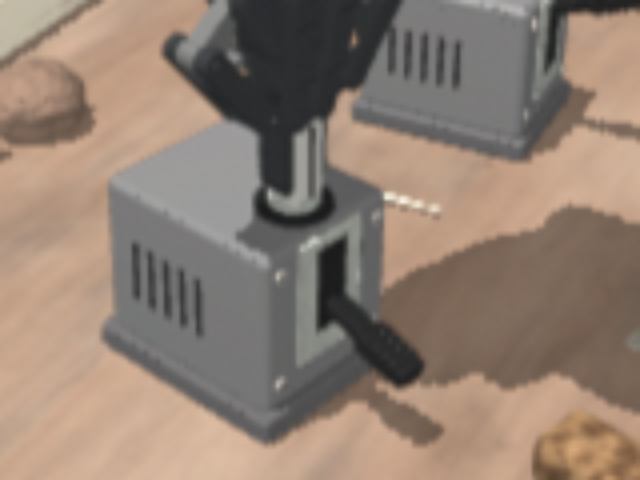

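The lever has dropped (side view crop, tip now at (405,365)). I retreat, back off in front of the box, tilt 40° and open partly.

>>> {"method": "play_rows", "body": {"steps": "0 0 -2 0 0 0 0; 0 0 -4 0 0 0 0; 0 0 -4 0 0 0 0; 4.8 0 0 0 0 0 45; 4.8 0 0 0 0 0 45; 0 0 0 0 -10 0 45; 0 0 0 0 -10 0 45; 0 0 0 0 -10 0 45; 0 0 0 0 -10 0 45; 0 0 0 0 0 0 45; 0 0 0 0 0 0 45"}}

```text
time_s: 5.68
tool_pos: [0.5281, -0.0527, 0.2146]
eef_rot: [0.114, 0.961, -0.032, 0.25]
ft_force: [0.1, 0.8, -0.3]
finger_gap: 0.449
```

Run:
```python
from h import *
s=r.sense();print(s["time_s"],s["tool_pos"],s["joints"],s["finger_gap"],s["ft_force"])
M=Ro.from_quat(s["eef_rot"]).as_matrix();print(M)
c=np.array([.5637,-.0752,0]);e=np.array([.973,-.230,0])
z=M[:,2]
g=c-.0857*e+[0,0,.0434];T=g+.019*z;print("T",T,tool(T),"pre",tool(T-.08*z))
p,d=r.capture("wrist");cv2.imwrite("pics/w4.png",p[:,:,::-1])
print("g",proj("wrist",g),"tip",proj("wrist",c-.0998*e+[0,0,.038]))
```

```text
5.675 [ 0.52814493 -0.05270967  0.21460918] [-0.38751825 -0.84132183 -0.77894099  1.12770435  0.06989016 -0.13407228] 0.4490171880049437 [ 0.07967825  0.79847574 -0.30661143]
[[-0.8490034   0.23427727  0.473611  ]
 [ 0.20250244  0.97216086 -0.1178814 ]
 [-0.48804301 -0.00417433 -0.8728096 ]]
T [ 0.48931251 -0.05772875  0.02681662] [12.36033321 -1.31929928 14.61073466] pre [12.36033321 -1.31929928  6.61073466]
g [301.70822052  15.06780978] tip [301.10373743 -10.6293841 ]
```

View pics/w4.png

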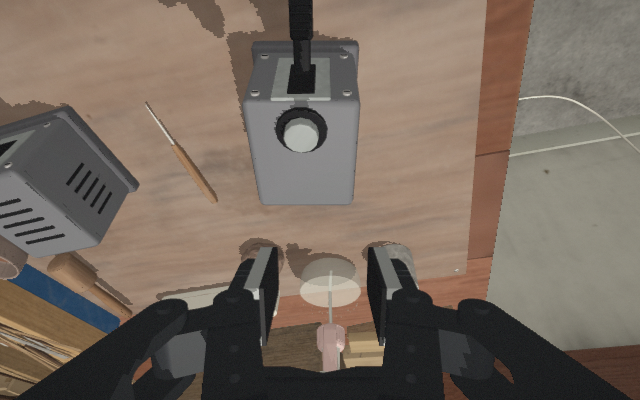

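The arm hit joint 2's limit and the tilt stopped at about 29°. About 20° of tilt is enough, so I fit the arm geometry from the readings to check that it's reachable.

```bash
cat > k.py <<'E'
import numpy as np
from scipy.optimize import least_squares
D=[([.104664,.096475,1.563902],[.242133,.548616,.230547]),([-.106,-.199839,1.477636],[.528625,-.063351,.183226]),([-.841322,-.778941,1.127704],[.528145,-.05271,.214609])]
def fk(P,q):
    d0,z0,L1,L2,a,Lt=P;f=q[0]-q[1];p=q[2]+f
    return np.array([d0+L1*np.sin(q[0])+L2*np.cos(f)+a*np.sin(f)+Lt*np.cos(p), z0+L1*np.cos(q[0])-L2*np.sin(f)+a*np.cos(f)-Lt*np.sin(p)])
def fit(D):
    def res(P):
        o=[]
        for q,t in D:
            R=np.sqrt(t[0]**2+t[1]**2-.13**2);o+=list(fk(P,q)-[R,t[2]])
        o+=list(1e-3*(P-np.array([0,.3,.4,.4,0,.25])));return o
    return least_squares(res,[0,.3,.4,.4,0,.25])
if __name__=="__main__":
    s=fit(D);print(s.x,s.fun)
    from scipy.optimize import least_squares as ls
    for tilt in (0,10,15,20,25,30):
      for g in ((.0857,.0434),(.09,.068),(.0857,.0926)):
        t=np.radians(tilt);lx=-g[0]+.019*np.sin(t);z=g[1]-.019*np.cos(t)
        x,y=.5637+lx*.973,-.0752-lx*.23
        R=np.sqrt(x*x+y*y-.13**2)
        # q2,q3 ; q4=pitch-q2+q3
        f=lambda q:fk(s.x,[q[0],q[1],np.pi/2-t-q[0]+q[1]])-[R,z]
        o=ls(f,[-.3,-.3]);print(tilt,g,np.round(o.x,2),round(np.pi/2-t-o.x[0]+o.x[1],2),abs(o.fun).max())
E
python3 k.py
```

```text
[2.32021177e-04 2.95471180e-01 3.46133419e-01 5.49101178e-01
 6.73910494e-02 4.72071144e-01] [ 4.47690049e-06 -1.50377284e-05 -2.17698314e-06  7.84197659e-06
 -2.30007847e-06  7.20118134e-06  2.32021177e-07 -4.52882041e-06
 -5.38665808e-05  1.49101178e-04  6.73910494e-05  2.22071144e-04]
0 (0.0857, 0.0434) [-0.2  -0.58] 1.2 3.870051154541976e-11
0 (0.09, 0.068) [-0.24 -0.56] 1.25 3.820402327825434e-12
0 (0.0857, 0.0926) [-0.24 -0.51] 1.29 3.1413760481768804e-13
10 (0.0857, 0.0434) [-0.46 -0.79] 1.06 8.881784197001252e-16
10 (0.09, 0.068) [-0.49 -0.77] 1.12 6.572520305780927e-14
10 (0.0857, 0.0926) [-0.49 -0.72] 1.16 1.2083788580863342e-08
15 (0.0857, 0.0434) [-0.6 -0.9] 1.01 9.061334564630652e-10
15 (0.09, 0.068) [-0.63 -0.88] 1.06 1.106075231405157e-09
15 (0.0857, 0.0926) [-0.63 -0.83] 1.1 2.729050735394978e-10
20 (0.0857, 0.0434) [-0.75 -1.02] 0.96 1.4557799410397365e-14
20 (0.09, 0.068) [-0.79 -0.99] 1.02 1.5716594692349872e-14
20 (0.0857, 0.0926) [-0.77 -0.94] 1.06 2.220446049250313e-15
25 (0.0857, 0.0434) [-0.93 -1.14] 0.92 1.1222092699547659e-11
25 (0.09, 0.068) [-0.96 -1.11] 0.98 1.4303065676291027e-11
25 (0.0857, 0.0926) [-0.94 -1.05] 1.02 3.726685626759263e-12
30 (0.0857, 0.0434) [-1.14 -1.27] 0.92 1.912409872822929e-09
30 (0.09, 0.068) [-1.16 -1.24] 0.97 2.576916929841744e-09
30 (0.0857, 0.0926) [-1.13 -1.17] 1.0 8.648999988425388e-10
```

A 15° tilt is comfortable. I untilt to that.

>>> {"method": "play_rows", "body": {"steps": "0 0 0 0 7 0 45; 0 0 0 0 7 0 45; 0 0 0 0 0 0 45"}}

```text
time_s: 6.1
tool_pos: [0.529, -0.0535, 0.2125]
eef_rot: [0.117, 0.985, -0.017, 0.129]
ft_force: [-0.2, 0.0, -0.5]
finger_gap: 0.448
```

```bash
cat > t.py <<'E'
from h import *
s=r.sense();print(s["time_s"],s["tool_pos"],s["joints"],s["finger_gap"],s["ft_force"])
M=Ro.from_quat(s["eef_rot"]).as_matrix();print(M.round(3))
c=np.array([.5637,-.0752,0]);e=np.array([.973,-.230,0]);z=M[:,2]
def T(a,rr=.073):
    a=np.radians(a);return c+(-.018-rr*np.cos(a))*e+[0,0,.068+rr*np.sin(a)]+.019*z
print("pre",tool(T(-20)-.08*z).round(2),"T-20",tool(T(-20)).round(2))
for a in(-10,0,10,20): print(a,(tool(T(a))-tool(T(-20))).round(2))
A=Ro.from_matrix(np.column_stack([np.cross([.23*1,.973,0],z),[.23,.973,0],z]));print("rot fix",(Ro.from_matrix(M).inv()*A).as_rotvec(True).round(1))
E
python3 t.py
```

```text
6.1 [ 0.52904161 -0.05346584  0.21254799] [-0.36417598 -0.46336815 -0.47009274  1.30478071  0.02926338 -0.1235603 ] 0.4480071779353917 [-0.18430339  0.03173511 -0.47883448]
[[-0.939  0.235  0.25 ]
 [ 0.226  0.972 -0.064]
 [-0.258 -0.004 -0.966]]
pre [ 8.99 -1.28  9.05] T-20 [ 8.99 -1.28 17.05]
-10 [ 0.   -0.01 -1.27]
0 [-0.22 -0.01 -2.53]
10 [-0.65 -0.01 -3.72]
20 [-1.29 -0.02 -4.82]
rot fix [-0.1  0.  -0.2]
```

>>> {"method": "play_rows", "body": {"steps": "4.5 -0.6 0 0 0 0 45; 4.5 -0.7 1 0 0 0 45; 0 0 4 0 0 0 45; 0 0 4 0 0 0 45; 0 0 0 0 0 0 45; 0 0 0 0 0 0 45"}}

```text
time_s: 6.85
tool_pos: [0.4646, -0.0513, 0.1054]
eef_rot: [0.117, 0.984, -0.018, 0.133]
ft_force: [0.4, -0.3, 0.6]
finger_gap: 0.451
```

```bash
python3 t.py
python3 - <<'E'
from h import *
c=np.array([.5637,-.0752,0]);e=np.array([.973,-.230,0])
p,d=r.capture("wrist");cv2.imwrite("pics/w5.png",p[:,:,::-1])
for x in (.0571,.0857,.0998): print(proj("wrist",c-x*e+[0,0,.068-(x-.018)*.364+.005]).round(1))
p,d=r.capture("side");cv2.imwrite("pics/s5.png",cv2.resize(p[150:300,230:430,::-1],None,fx=3.5,fy=3.5))
E
```

```text
6.85 [ 0.46459555 -0.0513452   0.10539925] [-0.42128364 -0.72296813 -0.83704647  1.19112733  0.04463157 -0.17929915] 0.45071300158463296 [ 0.40413938 -0.31704959  0.55293773]
[[-0.937  0.234  0.258]
 [ 0.225  0.972 -0.067]
 [-0.266 -0.004 -0.964]]
pre [ 0.18 -0.01  0.32] T-20 [ 0.18 -0.01  8.32]
-10 [-0.01 -0.01 -1.27]
0 [-0.24 -0.01 -2.52]
10 [-0.68 -0.02 -3.72]
20 [-1.33 -0.02 -4.81]
rot fix [-0.2  0.  -0.2]
[320.9 268.7]
[320.7 220.4]
[320.6 195.5]
```

View pics/w5.png

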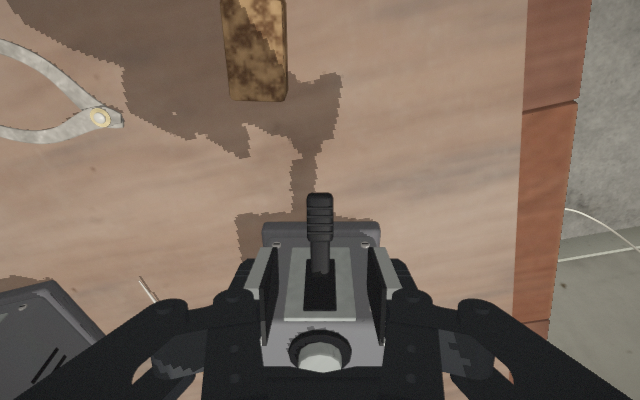

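View pics/s5.png

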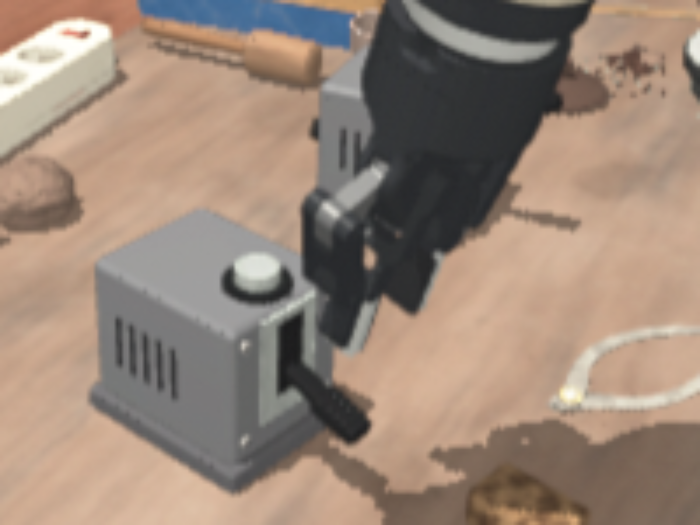

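The lever's grip at (320,215) lies centred between the pads and on prediction. I check clearance to the other lever quickly, then descend.

Run:
```python
from h import *
print(ray("scene",316,261,.1), ray("side",384,181,.1))
```

```text
[ 0.47889389 -0.3484125   0.1       ] [ 0.47787836 -0.31896801  0.1       ]
```

>>> {"method": "play_rows", "body": {"steps": "0.1 0 2 0 0 0 45; 0.1 0 2 0 0 0 45; 0 0 2 0 0 0 45; 0 0 1.5 0 0 0 45; 0 0 0.8 0 0 0 45; 0 0 0 0 0 0 45; 0 0 0 0 0 0 45"}}

```text
time_s: 7.82
tool_pos: [0.484, -0.0563, 0.0237]
eef_rot: [0.117, 0.984, -0.018, 0.132]
ft_force: [0.9, -0.0, 0.0]
finger_gap: 0.451
```

```bash
python3 t.py
python3 - <<'E'
from h import *
p,d=r.capture("wrist");cv2.imwrite("pics/w6.png",p[:,:,::-1])
E
```

```text
7.825 [ 0.48399576 -0.05633438  0.02369385] [-0.41246183 -0.58797474 -0.90187531  0.99263523  0.04223943 -0.17079105] 0.4514571282342502 [ 0.92514925 -0.042731    0.04598766]
[[-0.938  0.234  0.256]
 [ 0.225  0.972 -0.066]
 [-0.264 -0.004 -0.964]]
pre [-0.06 -0.01 -8.09] T-20 [-0.06 -0.01 -0.09]
-10 [-0.01 -0.01 -1.27]
0 [-0.24 -0.01 -2.52]
10 [-0.68 -0.02 -3.72]
20 [-1.32 -0.02 -4.82]
rot fix [-0.2  0.  -0.2]
```

View pics/w6.png

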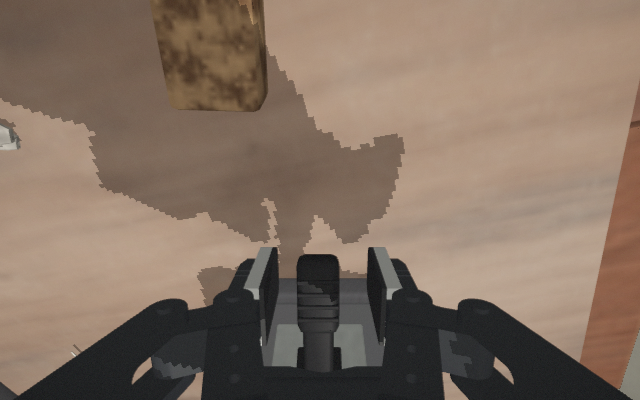

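The lever sits centred between the pads. I close gently.

>>> {"method": "play_rows", "body": {"steps": "0 0 0 0 0 0 0; 0 0 0 0 0 0 0; 0 0 0 0 0 0 0; 0 0 0 0 0 0 0; 0 0 0 0 0 0 0", "squeeze": 20}}

```text
time_s: 8.5
tool_pos: [0.4835, -0.0578, 0.0236]
eef_rot: [0.117, 0.984, -0.02, 0.132]
ft_force: [-5.1, -7.9, 3.8]
finger_gap: 0.183
```

>>> {"method": "play_rows", "body": {"steps": "0 0 -0.6 0 0 0 0; 0 0 -0.65 0 0 0 0; -0.1 0 -0.6 0 0 0 0; -0.15 0 -0.65 0 0 0 0; -0.2 0 -0.6 0 0 0 0; -0.25 0 -0.6 0 0 0 0; -0.3 0 -0.55 0 0 0 0; -0.35 0 -0.6 0 0 0 0; 0 0 0 0 0 0 0; 0 0 0 0 0 0 0"}}

```text
time_s: 9.75
tool_pos: [0.4835, -0.0577, 0.0735]
eef_rot: [0.117, 0.984, -0.02, 0.131]
ft_force: [-4.4, -10.5, 1.3]
finger_gap: 0.182
```

```bash
python3 t.py
python3 - <<'E'
from h import *
p,d=r.capture("side");cv2.imwrite("pics/s7.png",cv2.resize(p[150:300,230:430,::-1],None,fx=3.5,fy=3.5))
E
```

```text
9.75 [ 0.4834776  -0.0577212   0.07354547] [-0.41305249 -0.62442933 -0.83347918  1.09803481  0.03826993 -0.17035317] 0.18227665060127027 [ -4.41638605 -10.52139153   1.29689449]
[[-0.938  0.236  0.254]
 [ 0.226  0.972 -0.07 ]
 [-0.263 -0.008 -0.965]]
pre [ 1.24  0.17 -3.28] T-20 [1.24 0.17 4.72]
-10 [-0.01 -0.01 -1.27]
0 [-0.23 -0.02 -2.52]
10 [-0.67 -0.03 -3.72]
20 [-1.31 -0.04 -4.82]
rot fix [-0.3  0.  -0.2]
```

View pics/s7.png

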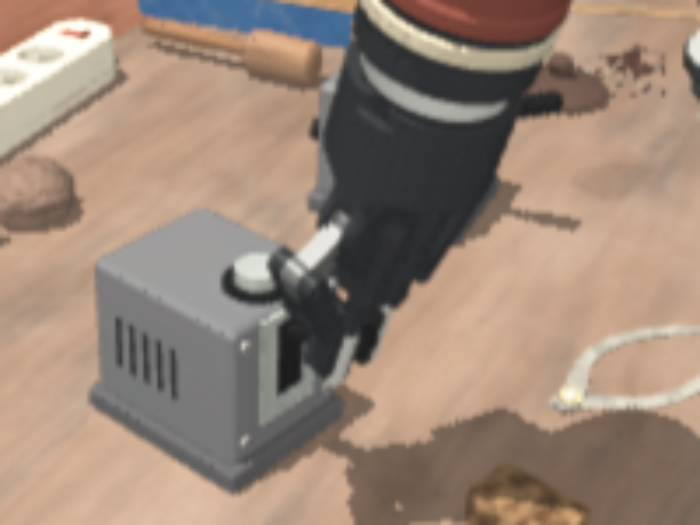

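I nudge the lever up against the stop, release, then withdraw along the tool axis.

>>> {"method": "play_rows", "body": {"steps": "0 0 -0.15 0 0 0 0; 0 0 0 0 0 0 0; 0 0 0 0 0 0 45; 0 0 0 0 0 0 45; 0 0 0 0 0 0 45; 0 0 0 0 0 0 45"}}

```text
time_s: 10.55
tool_pos: [0.4835, -0.0558, 0.0747]
eef_rot: [0.117, 0.984, -0.018, 0.132]
ft_force: [-0.1, 0.2, 0.1]
finger_gap: 0.446
```

>>> {"method": "play_rows", "body": {"steps": "0 0 -1 0 0 0 45; 0 0 -2 0 0 0 45; 0 0 -3 0 0 0 45; 0 0 -3 0 0 0 45; 0 0 -2 0 0 0 45; 0 0 0 0 0 0 45; 0 0 0 0 0 0 45; 0 0 0 0 0 0 45"}}

```text
time_s: 11.55
tool_pos: [0.4551, -0.0485, 0.1797]
eef_rot: [0.117, 0.984, -0.017, 0.131]
ft_force: [0.3, 0.1, 0.6]
finger_gap: 0.45
```

Run:
```python
from h import *
s=r.sense();print(s["time_s"],s["tool_pos"],s["ft_force"])
c=np.array([.5637,-.0752,0]);e=np.array([.973,-.230,0])
p,d=r.capture("side");cv2.imwrite("pics/s8.png",cv2.resize(p[150:300,230:430,::-1],None,fx=3.5,fy=3.5))
P=np.array([proj("side",c-.0998*e+[0,0,.098])]);print((P-[230,150])*3.5)
p,d=r.capture("wrist");cv2.imwrite("pics/w8.png",p[:,:,::-1])
print("tip up",proj("wrist",c-.0998*e+[0,0,.098]),"dn",proj("wrist",c-.0998*e+[0,0,.038]))
p,d=r.capture("scene");cv2.imwrite("pics/c8.png",p[:,:,::-1])
```

```text
11.55 [ 0.45508976 -0.04854294  0.1796686 ] [0.25274764 0.05102679 0.63283794]
[[365.96664037 332.43156093]]
tip up [319.983281   194.32302008] dn [320.72267451 155.87148499]
```

View pics/s8.png

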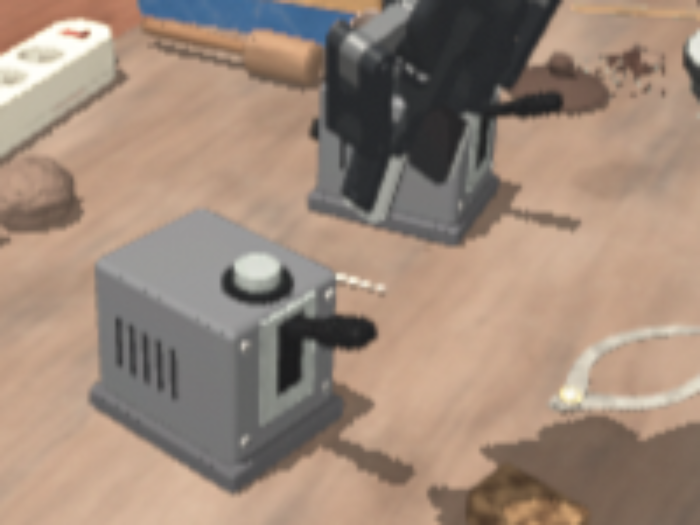

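View pics/w8.png

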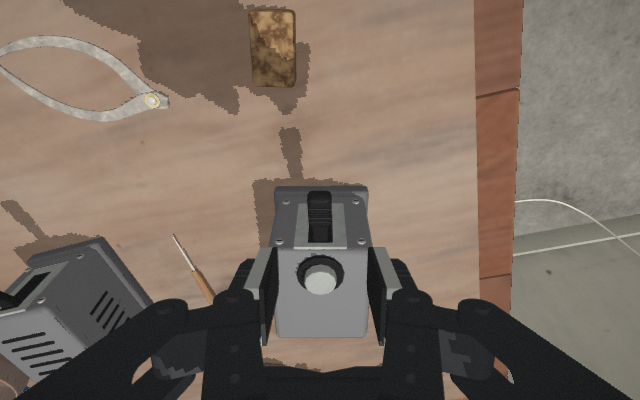

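View pics/c8.png

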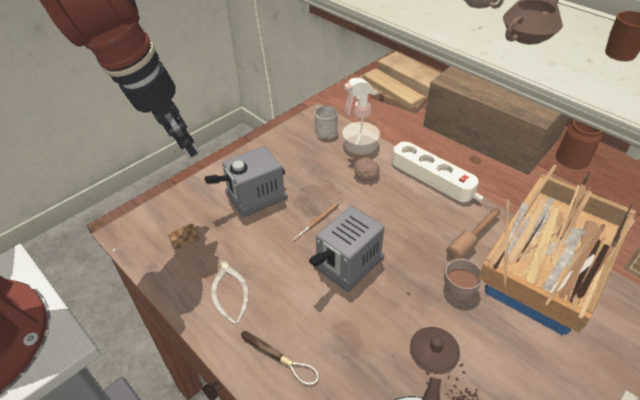

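The lever is up again: its tip is at about (370,330) in the side crop against a predicted (366,332), and at about (320,193) in the wrist view against (320,194). The button is released, the other lever is still up, and the gripper is clear.

```bash
python3 -c "
from workcell import r
print(r.job_done())"
```

```text
the job is handed in; nothing more can be done
None
```

The trip switch test is done and handed in, at about 11.6 s of the 43 s allowed. No verdict came back.

- **Button press:** I pressed the test button about 6 mm with the shut fingertips, reading about 3 N. The side camera then showed the lever dropped.
- **Lever reset:** I gripped the lever at 20 N, raised it along its arc to the upper stop, then released it and backed away.
- **Last checks:** Side and wrist views show the lever fully up, with its tip within about 1 px of prediction. The button is released, the other box's lever is still up, and the wrist force is near zero with the gripper clear.
- **What went differently:** My first attempt to tilt the tool 40° stopped at about 29° because joint 2 reached its range limit at -0.84 (read as -0.841). It touched nothing, and I used a 15° tilt instead.
- **Disagreement:** The scene and side cameras differed by about 5 mm on the box's sideways position. The wrist camera settled it.

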